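# Bring up the gate camera and swing it to the right

### The arm

A 6-joint arm with a two-finger parallel gripper is mounted at the origin on the work surface. World frame = base frame: x ahead of the robot, y to its left, z up, the work surface at z = 0. Lengths are in mm, angles in rad, forces in N, time in s.
With the tool pointing down it reaches from about 250 to 725 mm from the base axis. Payload 4 kg.
Tool frame: the origin (TCP) lies midway between the tips of the shut fingers; the grasp point (between the pads) lies robot.tcp_to_grasp behind it (robot.tcp_to_grasp is the distance from the TCP to the grasp point, in mm); z points along the fingers, y is the line along which they close (so a half turn about z gives the same grasp; the last joint's range is limited). The gripper opens to 85 mm and grips with 20 to 120 N. Pads are 22 mm wide; open, the fingers measure 114 mm over their backs; the gripper's body (76 mm by 85 mm) begins 54 mm behind the grasp point. The pads swing forward as they close: fully open they stand 13 mm farther back than shut.
Start: joints at [-1.304, 0.241, 0.005, 1.335, 0, 1.571], TCP at [131.821, -482.31, 231.306] pointing down, gripper open.
Joint ranges: [-2.72, 2.72], [-1.05, 1.87], [-1.09, 1.28], [-1.99, 2.15], [-1.42, 1.44], [-3.14, 3.14]. Speed limits (rad/s): [2.79, 2.79, 3.14, 3.14, 3.14, 3.14].

### API

Orientations are given as a rotation vector (axis times angle).
In Python, from workcell import robot gives the robot as it stands.
- The arm moves only by the shell command python3 -m pendant 'ROWS' [OPENING] [FORCE]. ROWS is JSON, a list of rows, each an object with "dp": the shift along the tool's x, y, z in mm, a list of three; "delta_rot": the turn, a rotation vector about the tool's x, y, z in degrees, a list of three. In form: [{"dp": [x, y, z], "delta_rot": [wx, wy, wz]}, ...]. A call has 1 to 5 rows; each row is the pose to reach, as a shift and turn from the pose commanded when the call began, along the tool's axes at that moment; what a row does not reach only later rows make up. A row lasts 1/8 s, in which the tool goes at most 62.5 mm and 10.7 degrees, less where a joint would pass 70% of its speed; a pose out of reach is approached as far as the arm can. A call with a gripper value outside its range is refused whole. OPENING is the opening, from 0 (shut) to 1 (fully open), set as the call begins (- or left out, the last holds). The fingers move at their own pace and stop on an object; FORCE is the grip in N (left out, the last holds). Time passes only in rows, so rows that repeat a pose let the fingers close. It gives the time, the measured TCP pose, the force, the opening and the grip force at its end, in the units of the state.
- robot.observe(): the state, without advancing time (a new reading comes with each control period).
- robot.read_camera(name): name is "scene" or "top" or "wrist"; returns the picture (420x560x3 uint8, red, green, blue); there is no depth.
- robot.get_calibration(name): a dict with "fx", "fy", "cx", "cy" (pixels), "rvec" (rotation vector, rad) and "tvec" (3), from world to camera coordinates, as OpenCV has them; the wrist camera has in their place "hand_eye" (4x4, takes a point from camera to tool coordinates, whose origin is the TCP and whose axes are the flange's). Camera axes: x right, y down, z forward; pixel columns grow to the right and rows downward; lengths in mm; the calibration is good to about 2 mm. A picture is of the moment at which its call begins: read the wrist's pose just before it. get_calibration takes no time and is no camera call.
- robot.hand_in(): hands the job in; it is judged then, once.
The state is a dict: "time_s": time; "joints": joint angles; "joint_velocities": joint speeds; "joint_efforts": joint torques, N m; "position": TCP position; "eef_rot": TCP orientation; "force": force on the tool from outside, world axes, zero at the start; "ft_torque": the same for the moment, N m; "finger_gap": finger opening in mm; "grip_force": force on a finger pad.
Only numpy, scipy, OpenCV 4.12 (cv2) and the standard library are available. Lean on these libraries where they do the work, as an engineer would, in place of code of your own. Each camera call takes 0.05 s, during which the arm holds its last target. There are 200 camera calls.

### The job

At the camera desk by the front door, turn the camera selector by the shorter way round until its white pointer stands on the yellow dot and let go of it. Then tilt the joystick straight to the right (the right of someone who stands where the robot stands and faces the desk's front edge) nearly as far as it goes, hold it there for about two seconds and let it return upright. Do not move the joystick before the yellow camera is selected, and leave the things that lie and stand around the desk where they are.

Things in the scene. Friction and masses are not known exactly. Their poses are not given: they have to be found in the camera images.
- desk: Grey camera desk, fixed: 320 mm wide (y), 200 deep (x), panel 48 mm above the table. Origin: centre of its underside; x points from its front edge (robot's side) to its rear, y left, so RIGHT is -y. Selector axis at x -20, y +85 mm, joystick pivot at x -20, y -85, both at panel height. Keys 4 mm high between them; display hood 24 mm high on the panel at x 56 to 96, y -75 to 75.
- knob_grip (a point): Point on the selector's vertical axis, 27 mm above the panel: the height to grip. Black bar knob, 13 mm wide, 45.5 long (23.5 to the pointer nose, 22 to the tail), from 5 to 38 mm above the panel, on a skirt 48 mm wide and 5 high, on a round aluminium dial plate 88 mm wide, 2 thick, with 12 ticks. White line from axis to nose on top.
- pointer (a point): Where the selector points: a point that turns with the knob, 34 mm from its axis in the direction of the white nose, on the circle of the dots, just above the dial plate. Seen from above, the pointer's direction runs from knob_grip to this point.
- knob (a joint): Angle of the selector in rad, growing counter-clockwise seen from above. Its zero lies at an unknown direction, so only changes of it mean anything. It turns smoothly and endlessly both ways, no stops or clicks, light friction (0.03 N m), and stays where left. The shorter way to the yellow dot is always 0.5 to 2.65 rad.
- yellow_spot (a point): Centre of the yellow stick-on dot (11 mm wide, flat) on the dial plate, 34 mm from the selector's axis: the target of the pointer. Red, blue and green dots of the same size sit on the same circle for other cameras; which colour sits where changes.
- stick_grip (a point): Point on the joystick's axis half-way up its black handle, 60 mm above its pivot; it moves with the stick. Upright at rest. Round handle 23 mm thick from 46 to 72 mm above the panel, tapering to its top at 82 and its foot at 42 mm; thin steel shaft below, then a rubber boot 26 mm high, 56 wide. The pivot is at panel height, 48 mm above the table.
- pan (a joint): Sideways tilt of the joystick in rad: 0 upright, positive to the right (desk -y), stops at +/-0.42. A spring of 0.6 N m/rad brings it back to 0 (about 4 N at the handle when nearly over).
- tilt (a joint): Fore-and-aft tilt of the joystick in rad: 0 upright, positive away from the robot (desk +x), stops at +/-0.42, with the same spring.
- squeezer_mid (a point): Middle of a red spring hand gripper lying flat (145 mm long, 106 mm wide, 26 mm high; this point half-way up), left of the desk. Leave alone.
- door_stop_mid (a point): Centre of an aluminium door stop, a round puck 48 mm wide and 42 mm high with a rubber band, right of the desk towards the front. Leave alone.
- slide_box_mid (a point): Centre of a black plastic box (150 x 96 x 58 mm) with its sliding lid half back, right of the desk; 26 mm above its base. The lid may stick out up to 90 mm beyond the box's +x end. Leave alone.
- bottle_mid (a point): Middle of a blue bottle, 68 mm wide, 190 mm high, left of the desk towards the rear; 90 mm above its base. Leave alone.
- torch_mid (a point): Middle of a torch standing on its 42 mm wide head, 130 mm high, right of the desk towards the rear; half-way up. Leave alone.
- key_dish_mid (a point): Middle of a white dish 116 mm wide and 26 mm high with keys in it, left in front; half-way up. Leave alone.

How it is judged (in metres and radians):
On the way, in this order (a step that is already met when the one before it is completed fails the run):
1. the selector stands still with its pointer on the yellow dot (horizontal distance between pointer and yellow_spot below 0.0055 m and velocity of joint knob between -0.2 and 0.2 rad/s), for 0.3 s.
2. with the yellow camera selected and the selector let go, the joystick is held tilted straight to the right (over 0.27 rad, of 0.42; less than 0.15 rad fore or aft) for 1.5 s (horizontal distance between pointer and yellow_spot below 0.0055 m and value of joint pan above 0.27 rad and value of joint tilt between -0.15 and 0.15 rad and contact force between anything else and knob below 0.1 N), for 1.5 s.
At the end, for the whole second after the job is handed in: The pointer stands on the yellow dot (within 5.5 mm of its centre, about 9 degrees), the joystick is back upright (within 0.08 rad both ways), and the hand gripper, door stop, black box, bottle, torch and key dish lie within 20 mm of where they were (horizontal distance between pointer and yellow_spot below 0.0055 m and value of joint pan between -0.08 and 0.08 rad and value of joint tilt between -0.08 and 0.08 rad and distance of each of squeezer_mid, door_stop_mid, slide_box_mid, bottle_mid, torch_mid, key_dish_mid from where it was at the start of the episode below 0.02 m); the robot touches nothing.
It fails at once if the selector is turned the long way round (about half a turn or more from where it stood) (distance of pointer from where it was at the start of the episode above 0.0675 m).
It fails at once if the joystick is tilted more than 0.15 rad while the pointer is not on the yellow dot (not (horizontal distance between pointer and yellow_spot below 0.0055 m) and (value of joint any of pan, tilt above 0.15 rad or value of joint any of pan, tilt below -0.15 rad)).
It fails at once if the joystick is tilted more than 0.2 rad left, forward or back (value of joint any of pan, tilt below -0.2 rad or value of joint tilt above 0.2 rad).
It fails at once if a thing around the desk (hand gripper, door stop, black box, bottle, torch or key dish) is moved 20 mm or more (distance of any of squeezer_mid, door_stop_mid, slide_box_mid, bottle_mid, torch_mid, key_dish_mid from where it was at the start of the episode above 0.02 m).
It also fails if it takes over 64 s, if anything falls off the work surface, if the arm or the gripper's body presses on something with over 40 N, if the wrist force passes 120 N, or if a joint passes its speed limit or range.

## Working session

There is one attempt and no reset: what is moved stays moved. The work goes in short steps, Python scripts to look and compute and a shell command to move; the robot and the scene stay as the last step left them, time stands still between calls to the robot, and variables do not carry over. Pictures are saved under pics/ and viewed, at most 10 in all, crops included, and the job is handed in when it is done.

```bash
mkdir -p pics
cat > h.py <<'E'
import numpy as np, cv2
from workcell import robot
from scipy.spatial.transform import Rotation as R
def cam(name):
    c=robot.get_calibration(name); K=np.array([[c['fx'],0,c['cx']],[0,c['fy'],c['cy']],[0,0,1.]])
    if 'rvec' in c:
        Rm=R.from_rotvec(np.ravel(c['rvec'])).as_matrix(); t=np.ravel(c['tvec'])
    else:
        s=robot.observe(); T=np.eye(4); T[:3,:3]=R.from_rotvec(s['eef_rot']).as_matrix(); T[:3,3]=s['position']
        M=np.linalg.inv(T@np.array(c['hand_eye'])); Rm=M[:3,:3]; t=M[:3,3]
    return K,Rm,t
def ray(C,px,z):
    K,Rm,t=C; d=Rm.T@np.linalg.inv(K)@np.array([px[0],px[1],1.]); o=-Rm.T@t
    return o+d*(z-o[2])/d[2]
def proj(C,P):
    K,Rm,t=C; q=K@(Rm@np.array(P,float)+t); return q[:2]/q[2]
def shot(name,f=None):
    C=cam(name); im=robot.read_camera(name)
    if f: cv2.imwrite('pics/'+f,im[:,:,::-1])
    return C,im
E
python3 - <<'E'
from h import *
s=robot.observe();print(s,robot.tcp_to_grasp)
C,a=shot('top'); D,b=shot('scene')
cv2.imwrite('pics/top.png',a[:,:,::-1]);cv2.imwrite('pics/scene.png',b[:,:,::-1])
np.savez('t0.npz',a=a,b=b)
print(-C[1].T@C[2],-D[1].T@D[2],C[0])
E
```

```text
{'time_s': 0.0, 'joints': array([-1.30400101e+00,  2.41404871e-01,  3.71152834e-03,  1.33519835e+00,
       -8.41207978e-06,  1.57076040e+00]), 'joint_velocities': array([ 1.47056134e-04, -8.75959502e-04,  1.13007815e-04, -2.85533622e-04,
       -3.55468154e-05,  1.89192219e-04]), 'joint_efforts': array([ 1.75713962e-03, -3.72315753e+01,  2.52408493e+01,  1.69476634e-02,
        1.14992440e-04,  3.29860427e-06]), 'position': array([ 131.65010472, -481.69570474,  230.41216301]), 'eef_rot': array([-3.11161713e+00, -4.17619121e-01,  4.50502543e-04]), 'force': array([ 0.60439757, -0.17382286, -0.27636266]), 'ft_torque': array([-0.00023893,  0.03822661, -0.03056759]), 'grip_force': 0.0, 'finger_gap': 85.4793737380484} 18.700000000000003
[ 319.02314465  -80.97163946 1335.62868025] [ 915.37348118 -767.86290264 1244.90999696] [[491.1270506    0.         277.17063875]
 [  0.         491.1270506  206.70973128]
 [  0.           0.           1.        ]]
```

View pics/top.png

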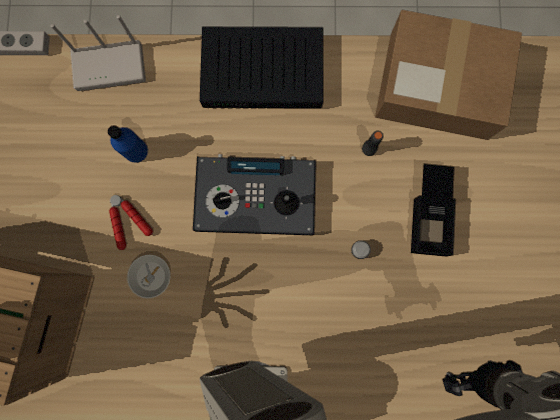

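View pics/scene.png

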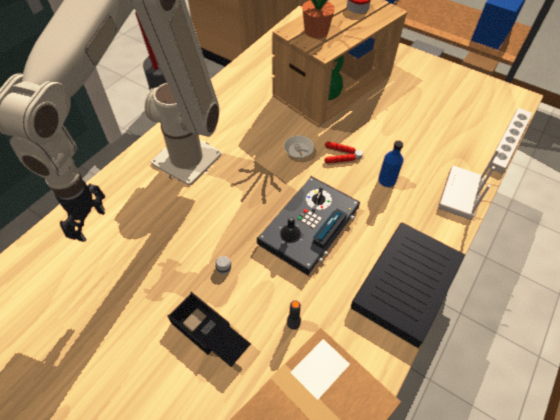

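The top view shows the desk (corners about 197,157 to 315,234), the dial at about (222,201), the joystick at about (287,202), and the other things clear of it. In the scene view the dial is at about (319,200) and the stick at about (290,230).

Run:
```python
from h import *
d=np.load('t0.npz');a=d['a'];C=cam('top')
hsv=cv2.cvtColor(a,cv2.COLOR_RGB2HSV)
for n,p in dict(dial=(222,201,50),joy_top=(287,199,120),c1=(197,157,48),c2=(315,158,48),c3=(315,234,48),c4=(194,231,48),stop=(361,249,42),dish=(149,275,26),torch=(375,140,130),bot=(115,132,190)).items(): print(n,ray(C,p[:2],p[2]).round(1))
roi=np.zeros(a.shape[:2],np.uint8);roi[180:222,200:245]=1
for n,lo,hi in [('yel',(20,90,90),(35,255,255)),('red',(0,120,80),(8,255,255)),('grn',(45,90,50),(85,255,255)),('blu',(100,100,80),(130,255,255)),('plate',(0,0,120),(180,60,255))]:
    m=cv2.inRange(hsv,lo,hi)*roi; k,l,st,ce=cv2.connectedComponentsWithStats(m)
    print(n,[(st[i,4],ce[i].round(1).tolist(),ray(C,ce[i],50).round(1)[:2].tolist()) for i in range(1,k) if st[i,4]>2])
x=cv2.resize(a[175:225,195:320],None,fx=6,fy=6,interpolation=cv2.INTER_CUBIC)
cv2.imwrite('pics/c.png',x[:,:,::-1])
```

```text
dial [525.7  79.4  50. ]
joy_top [520.7 -92.4 120. ]
c1 [645.6 150.2  48. ]
c2 [ 645.  -167.7   48. ]
c3 [ 440.  -167.2   48. ]
c4 [445.3 151.5  48. ]
stop [ 402.  -288.2   42. ]
dish [329.6 270.8  26. ]
torch [ 671.9 -313.9  130. ]
bot [670.4 325.6 190. ]
yel [(np.int32(15), [213.5, 209.9], [501.7, 101.4])]
red [(np.int32(11), [230.5, 190.6], [553.8, 57.3])]
grn [(np.int32(8), [218.0, 188.5], [559.3, 90.9])]
blu [(np.int32(9), [225.9, 212.3], [495.4, 68.3])]
plate [(np.int32(403), [220.2, 201.5], [524.3, 84.2]), (np.int32(27), [233.6, 193.2], [546.9, 49.1]), (np.int32(3), [225.0, 197.0], [536.5, 71.7])]
```

View pics/c.png

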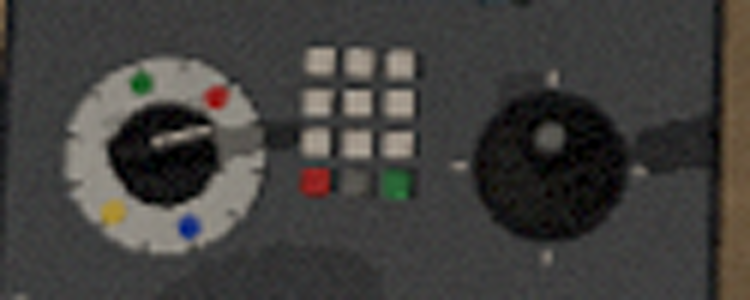

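The crop shows the white pointer line running from about (155,143) to (210,130), so it points right and slightly up. The dots are green top left, red top right, blue bottom right and yellow bottom left. The dot pairs are 68 mm apart and give an axis at (527.5, 79.5). The yellow dot is at about 140° and the pointer at about -77°, so the shorter way is about 144° clockwise.

```bash
cat >> h.py <<'E'
def go(x,y,z,yaw):
    "shift (tool axes) and z-turn for TCP at x,y,z, tool y at yaw deg, pointing down"
    s=robot.observe();A=R.from_rotvec(s['eef_rot']);dp=A.inv().apply(np.array([x,y,z])-s['position'])
    c,n=np.cos(np.radians(yaw)),np.sin(np.radians(yaw))
    B=R.from_matrix(np.array([[-n,c,0],[c,n,0],[0,0,-1]]).T if 0 else np.column_stack([[-n,c,0],[c,n,0],[0,0,-1]]))
    print('dp',dp.round(1),'rot',(A.inv()*B).as_rotvec(degrees=True).round(1))
E
python3 -c "
from h import *
c=robot.get_calibration('wrist');print(c)
go(527.5,79.5,230,13)"
python3 -m pendant '[{"dp":[48,-40,0],"delta_rot":[0,0,-10]},{"dp":[96,-79,0],"delta_rot":[0,0,-20]},{"dp":[144,-118,0],"delta_rot":[0,0,-30]},{"dp":[192,-158,0],"delta_rot":[0,0,-40]},{"dp":[240,-198,0],"delta_rot":[0,0,-50]}]'
python3 -c "
from h import *
print(robot.observe()['joints']);go(527.5,79.5,230,13)"
```

```text
{'fx': 363.7784348557077, 'fy': 363.7784348557077, 'cx': 278.403165484864, 'cy': 211.8107525924363, 'hand_eye': array([[ 3.51877046e-04, -9.63094812e-01, -2.69162144e-01,
         6.80076038e+01],
       [ 9.99999904e-01,  4.09558024e-04, -1.58143323e-04,
         3.15834834e-01],
       [ 2.62544530e-04, -2.69162062e-01,  9.63094863e-01,
        -1.42506849e+02],
       [ 0.00000000e+00,  0.00000000e+00,  0.00000000e+00,
         1.00000000e+00]])}
dp [ 529.8 -437.     1.4] rot [ -0.1  -0.1 -87.7]
time_s: 0.72
position: [311.8, -226.3, 231.2]
eef_rot: [2.641, 1.701, 0.0]
force: [0.9, -0.3, 0.5]
finger_gap: 85.4
grip_force: 0.0
[-6.27888448e-01  1.23981895e-02 -2.60817634e-01  1.29743813e+00
  9.10740109e-05  1.36909840e+00]
dp [367.6  70.    1.2] rot [  0.   -0.  -37.4]
```

```bash
python3 -c "
from h import *
go(566,88,230,103)"
python3 -m pendant '[{"dp":[61,9,0],"delta_rot":[0,0,-10]},{"dp":[122,18,0],"delta_rot":[0,0,-20]},{"dp":[183,27,0],"delta_rot":[0,0,-30]},{"dp":[244,37,0],"delta_rot":[0,0,-40]},{"dp":[305,46,0],"delta_rot":[0,0,-50]}]'
python3 -c "
from h import *
go(566,88,230,103)"
```

```text
dp [391.3 101.6   1.2] rot [   0.     0.  -127.4]
time_s: 1.35
position: [481.1, 31.7, 231.0]
eef_rot: [-1.673, -2.659, 0.001]
force: [1.0, -0.7, -0.3]
finger_gap: 85.0
grip_force: 0.0
dp [ 14.  100.9   1. ] rot [ -0.   -0.  -77.4]
```

```bash
python3 -m pendant '[{"dp":[5,40,0],"delta_rot":[0,0,-10]},{"dp":[10,80,0],"delta_rot":[0,0,-20]},{"dp":[14,101,1],"delta_rot":[0,0,-30]},{"dp":[14,101,1],"delta_rot":[0,0,-40]},{"dp":[14,101,1],"delta_rot":[0,0,-50]}]' | head -3
python3 -m pendant '[{"dp":[0,0,0],"delta_rot":[0,0,-10]},{"dp":[0,0,0],"delta_rot":[0,0,-20]},{"dp":[0,0,0],"delta_rot":[0,0,-27]},{"dp":[0,0,0],"delta_rot":[0,0,-27]}]'
python3 -c "
from h import *
go(566,88,230,103);print(robot.observe()['joints']);C,w=shot('wrist','w1.png')
print(proj(C,(527.5,79.5,50)),proj(C,(527.5,-90.5,108)))"
```

```text
time_s: 1.98
position: [565.6, 85.9, 229.2]
eef_rot: [-0.392, -3.115, 0.001]
time_s: 2.48
position: [565.5, 85.5, 229.7]
eef_rot: [0.334, -3.123, 0.0]
force: [0.5, -0.5, -0.2]
finger_gap: 85.4
grip_force: 0.0
dp [-1.   2.3 -0.3] rot [ 0.  -0.1 -0.8]
[ 1.50116635e-01  3.86628793e-01  2.04690207e-01  1.39007344e+00
  1.55704290e-05 -6.28370659e-02]
[281.07793741 146.01710619] [ 42.85136849 101.30676891]
```

View pics/w1.png

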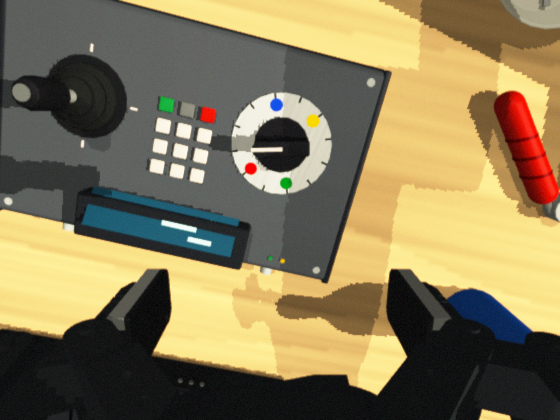

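The wrist view shows the dial at (282,144), with the white pointer line from (283,149) to (250,149). The dots are yellow (313,121), blue (277,105), red (251,168) and green (286,183). The joystick handle top is at about (22,92).

Run:
```python
from h import *
C=cam('wrist');a=cv2.imread('pics/w1.png')[:,:,::-1].copy();hsv=cv2.cvtColor(a,cv2.COLOR_RGB2HSV)
P={}
roi=np.zeros(a.shape[:2],np.uint8);roi[90:197,228:335]=1
for n,lo,hi in [('yel',(20,140,110),(35,255,255)),('red',(0,150,80),(8,255,255)),('grn',(45,110,50),(85,255,255)),('blu',(105,130,80),(130,255,255))]:
    m=cv2.inRange(hsv,lo,hi)*roi; k,l,st,ce=cv2.connectedComponentsWithStats(m); i=1+st[1:,4].argmax()
    P[n]=ray(C,ce[i],50)[:2]; print(n,st[i],ce[i].round(1),P[n].round(1))
c1=(P['yel']+P['red'])/2;c2=(P['blu']+P['grn'])/2;c=(c1+c2)/2;print(c1,c2,np.linalg.norm(P['yel']-P['red']),np.linalg.norm(P['blu']-P['grn']))
r2=np.zeros_like(roi);r2[135:165,246:290]=1
m=cv2.inRange(cv2.cvtColor(a,cv2.COLOR_RGB2GRAY),150,255)*r2
k,l,st,ce=cv2.connectedComponentsWithStats(m)
for i in range(1,k):
    if st[i,4]<15: continue
    ys,xs=np.where(l==i);q=np.array([ray(C,p,86)[:2] for p in zip(xs,ys)]);_,_,v=np.linalg.svd(q-q.mean(0));t=(q-q.mean(0))@v[0]
    e=[q.mean(0)+v[0]*t.min(),q.mean(0)+v[0]*t.max()];print(st[i],e,np.ptp(t))
    print('dir',np.degrees(np.arctan2(*(v[0][::-1]))))
d=P['yel']-c;print('c',c,'yel dir',np.degrees(np.arctan2(d[1],d[0])))
# desk corners from wrist, z=48
for p in [(389,73),(326,281)]: print(ray(C,p,48).round(1))
```

```text
yel [307 114  12  13 128] [312.5 120.5] [500.7 101.3]
red [245 163  12  11 108] [250.2 168.1] [552.4  56.9]
grn [280 178  12  12 103] [285.5 183. ] [558.8  90.4]
blu [270  98  13  13 121] [275.9 104.3] [494.3  67.8]
[526.51985258  79.09433524] [526.54501579  79.0937002 ] 68.2101035187574 68.41261050146257
[246 135  37  30 350] [array([534.04639398,  52.01962619]), array([526.93016269,  79.90960213])] 28.78352837069054
dir 104.31382164859387
c [526.53243419  79.09401772] yel dir 139.31300730435748
[449.7 155.   48. ]
[645.7 150.2  48. ]
```

Run:
```python
from h import *
C=cam('wrist');a=cv2.imread('pics/w1.png')[:,:,::-1].copy();g=cv2.cvtColor(a,cv2.COLOR_RGB2GRAY)
q=[]
for x in range(256,281):
    col=g[142:156,x].astype(float); w=np.clip(col-100,0,None); print(x,int(col.max()),end=' ')
    q.append(ray(C,(x,142+(w*np.arange(14)).sum()/w.sum()),86)[:2])
q=np.array(q);_,_,v=np.linalg.svd(q-q.mean(0));d=v[0]*np.sign(-v[0][1]);print()
print('dir',np.degrees(np.arctan2(d[1],d[0])),'axis offset',np.cross(d,np.array([526.53,79.09])-q.mean(0)),q[0],q[-1])
D=cam('top');b=np.load('t0.npz')['a']
# joystick tip in top view, and ticks
for p,z in [((195+550/6,175+137/6),130)]: print('tip',ray(D,p,z))
for u in [(553,75),(547,258),(458,165),(641,170)]: print(ray(D,(195+u[0]/6,175+u[1]/6),48).round(1))
```

```text
256 245 257 245 258 245 259 245 260 244 261 245 262 245 263 245 264 245 265 245 266 245 267 245 268 245 269 245 270 246 271 245 272 245 273 245 274 245 275 245 276 246 277 245 278 245 279 245 280 245 
dir -76.55082494277427 axis offset -0.09475787182341389 [531.14686441  60.03469089] [526.83385655  78.2501082 ]
tip [521.98450489 -91.49127137 130.        ]
[563.7 -93.4  48. ]
[481.8 -91.2  48. ]
[522.9 -51.6  48. ]
[ 521.3 -132.5   48. ]<stdin>:8: DeprecationWarning: Arrays of 2-dimensional vectors are deprecated. Use arrays of 3-dimensional vectors instead. (deprecated in NumPy 2.0)
```

```bash
python3 -c "
from h import *
go(526.5,79.1,130,193.45)"
python3 -m pendant '[{"dp":[20,5,20],"delta_rot":[0,0,-10]},{"dp":[39,-2,40],"delta_rot":[0,0,-20]},{"dp":[39,-2,60],"delta_rot":[0,0,-30]},{"dp":[39,-2,80],"delta_rot":[0,0,-40]},{"dp":[39,-2,100],"delta_rot":[0,0,-50]}]' 0.7 | head -3
python3 -m pendant '[{"dp":[0,0,0],"delta_rot":[0,0,-10]},{"dp":[0,0,0],"delta_rot":[0,0,-20]},{"dp":[0,0,0],"delta_rot":[0,0,-30]},{"dp":[0,0,0],"delta_rot":[0,0,-40]},{"dp":[0,0,0],"delta_rot":[0,0,-40]}]' | head -3
python3 -c "
from h import *
go(526.5,79.1,58,193.45);shot('wrist','w2.png')"
```

```text
dp [39.4  1.9 99.9] rot [  0.1  -0.  -91.3]
time_s: 3.15
position: [528.0, 75.3, 129.6]
eef_rot: [1.63, -2.686, -0.0]
time_s: 3.78
position: [528.0, 75.3, 130.2]
eef_rot: [2.443, -1.975, -0.0]
dp [-4.   0.6 72.2] rot [ 0.   0.  -1.4]
```

View pics/w2.png

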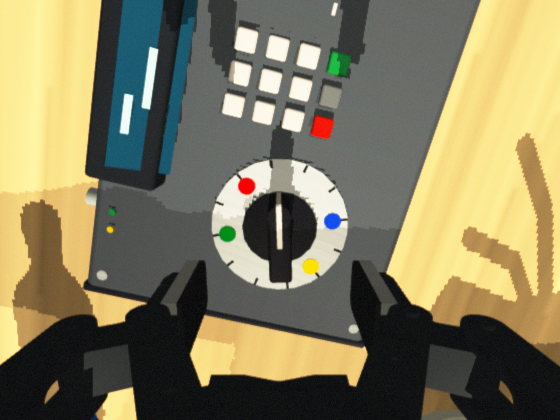

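The knob bar stands upright in the picture at (280,235), midway between the fingers and aligned with them. I descend and grip.

```bash
python3 -m pendant '[{"dp":[-4,0.6,20],"delta_rot":[0,0,-1.4]},{"dp":[-4,0.6,40],"delta_rot":[0,0,-1.4]},{"dp":[-4,0.6,60],"delta_rot":[0,0,-1.4]},{"dp":[-4,0.6,72],"delta_rot":[0,0,-1.4]},{"dp":[-4,0.6,72],"delta_rot":[0,0,-1.4]}]' 0.7
python3 -m pendant '[{"dp":[0,0,0],"delta_rot":[0,0,0]},{"dp":[0,0,0],"delta_rot":[0,0,0]},{"dp":[0,0,0],"delta_rot":[0,0,0]},{"dp":[0,0,0],"delta_rot":[0,0,0]},{"dp":[0,0,0],"delta_rot":[0,0,0]}]' 0 25
python3 -c "
from h import *
go(526.5,79.1,58,193.45)"
```

```text
time_s: 4.45
position: [525.9, 79.0, 57.5]
eef_rot: [2.468, -1.942, -0.002]
force: [-0.4, 0.2, 0.4]
finger_gap: 59.6
grip_force: 0.0
time_s: 5.08
position: [526.7, 79.1, 59.2]
eef_rot: [-2.47, 1.941, -0.001]
force: [-3.0, 0.1, 5.8]
finger_gap: 12.5
grip_force: 28.8
dp [-0.1  0.2  1.2] rot [-0.  -0.   0.2]
```

```bash
for i in 1 2; do :; done
python3 -m pendant '[{"dp":[0,0,0],"delta_rot":[0,0,10]},{"dp":[0,0,0],"delta_rot":[0,0,20]},{"dp":[0,0,0],"delta_rot":[0,0,30]},{"dp":[0,0,0],"delta_rot":[0,0,40]},{"dp":[0,0,0],"delta_rot":[0,0,50]}]'
python3 -m pendant '[{"dp":[0,0,0],"delta_rot":[0,0,10]},{"dp":[0,0,0],"delta_rot":[0,0,20]},{"dp":[0,0,0],"delta_rot":[0,0,30]},{"dp":[0,0,0],"delta_rot":[0,0,40]},{"dp":[0,0,0],"delta_rot":[0,0,50]}]'
python3 -c "
from h import *
go(526.5,79.1,58,49.3)"
```

```text
time_s: 5.7
position: [526.5, 79.1, 59.1]
eef_rot: [-1.41, 2.807, -0.0]
force: [-3.9, -0.4, 6.5]
finger_gap: 12.6
grip_force: 29.0
time_s: 6.32
position: [526.3, 79.3, 59.2]
eef_rot: [0.092, -3.14, -0.001]
force: [-2.9, -0.0, 5.7]
finger_gap: 12.3
grip_force: 29.0
dp [-0.1 -0.2  1.2] rot [ 0.  -0.  44.1]
```

```bash
python3 -m pendant '[{"dp":[0,0,0],"delta_rot":[0,0,10]},{"dp":[0,0,0],"delta_rot":[0,0,20]},{"dp":[0,0,0],"delta_rot":[0,0,30]},{"dp":[0,0,0],"delta_rot":[0,0,38]},{"dp":[0,0,0],"delta_rot":[0,0,44]}]'|head -3
python3 -m pendant '[{"dp":[0,0,0],"delta_rot":[0,0,0]},{"dp":[0,0,0],"delta_rot":[0,0,0]},{"dp":[0,0,0],"delta_rot":[0,0,0]},{"dp":[0,0,0],"delta_rot":[0,0,0]}]'
python3 -c "
from h import *
go(526.5,79.1,58,49.3)"
python3 -m pendant '[{"dp":[0,0,0],"delta_rot":[0,0,0]},{"dp":[0,0,0],"delta_rot":[0,0,0]},{"dp":[0,0,0],"delta_rot":[0,0,0]},{"dp":[0,0,0],"delta_rot":[0,0,0]}]' 0.7
python3 -m pendant '[{"dp":[0,0,-30],"delta_rot":[0,0,0]},{"dp":[0,0,-60],"delta_rot":[0,0,0]},{"dp":[0,0,-90],"delta_rot":[0,0,0]},{"dp":[0,0,-110],"delta_rot":[0,0,0]},{"dp":[0,0,-110],"delta_rot":[0,0,0]}]'|head -3
python3 -c "
from h import *
shot('wrist','w3.png');C=cam('wrist');print(proj(C,(526.5,79.1,86)))"
```

```text
time_s: 6.95
position: [526.4, 79.5, 59.2]
eef_rot: [-1.087, -2.947, -0.001]
time_s: 7.45
position: [526.3, 79.5, 59.2]
eef_rot: [-1.082, -2.949, -0.001]
force: [-2.4, 0.5, 6.5]
finger_gap: 12.7
grip_force: 29.0
dp [-0.4 -0.2  1.2] rot [ 0.  -0.   0.4]
time_s: 7.95
position: [526.7, 79.1, 58.2]
eef_rot: [-1.083, -2.949, 0.0]
force: [0.1, 0.3, -0.6]
finger_gap: 59.9
grip_force: 0.0
time_s: 8.57
position: [528.0, 79.3, 169.9]
eef_rot: [1.081, 2.946, 0.003]
[277.99103582 218.75809978]
```

View pics/w3.png

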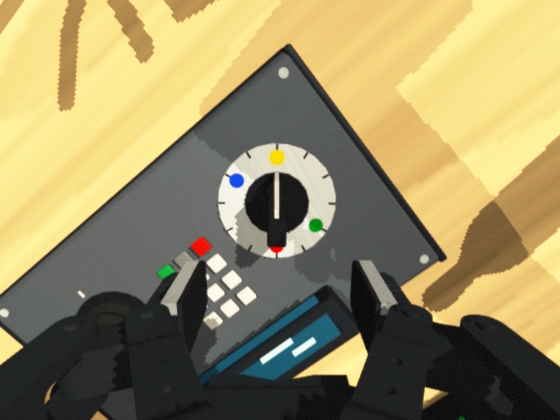

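The pointer line and the yellow dot both lie on column 277, so the selector is set and released. Next I move above the joystick.

```bash
python3 -c "
from h import *
go(522.3,-91.2,180,88.6)"
```

```text
dp [-106.6 -133.   -11.5] rot [  0.    0.1 -38.9]
```

```bash
python3 -m pendant '[{"dp":[-30,-38,-11],"delta_rot":[0,0,-10]},{"dp":[-60,-76,-11],"delta_rot":[0,0,-20]},{"dp":[-90,-112,-11],"delta_rot":[0,0,-30]},{"dp":[-106.6,-133,-11],"delta_rot":[0,0,-39]},{"dp":[-106.6,-133,-11],"delta_rot":[0,0,-39]}]' 1|head -3
python3 -c "
from h import *
go(522.3,-91.2,89,88.6);shot('wrist','w4.png');C=cam('wrist');print(proj(C,(522.3,-91.2,130)),proj(C,(522.3,-91.2,48)))"
```

```text
time_s: 9.25
position: [520.8, -92.9, 177.6]
eef_rot: [-0.043, -3.138, -0.001]
dp [-1.7  1.7 88.6] rot [ 0.  -0.2 -0.2]
[279.71990772 240.2649484 ] [279.25710196 204.13710112]
```

View pics/w4.png

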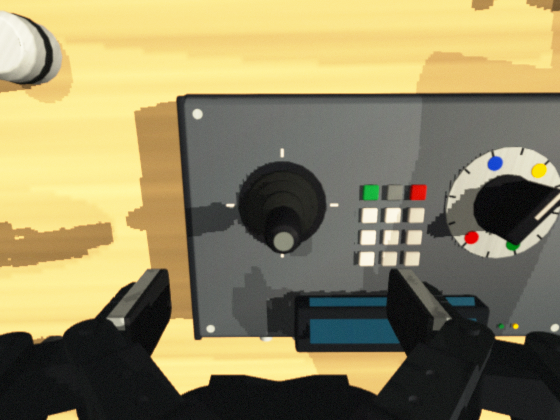

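The stick tip is at (283,241) and the pivot centre at (282,204), about 1 mm left of my estimate. I descend and grip.

```bash
python3 -m pendant '[{"dp":[-1.7,2.8,22],"delta_rot":[0,0,0]},{"dp":[-1.7,2.8,44],"delta_rot":[0,0,0]},{"dp":[-1.7,2.8,66],"delta_rot":[0,0,0]},{"dp":[-1.7,2.8,88.5],"delta_rot":[0,0,0]},{"dp":[-1.7,2.8,88.5],"delta_rot":[0,0,0]}]'
python3 -m pendant '[{"dp":[0,0,0],"delta_rot":[0,0,0]},{"dp":[0,0,0],"delta_rot":[0,0,0]},{"dp":[0,0,0],"delta_rot":[0,0,0]},{"dp":[0,0,0],"delta_rot":[0,0,0]},{"dp":[0,0,0],"delta_rot":[0,0,0]}]' 0 25
python3 - <<'E'
from h import *
s=robot.observe();print(s['position'],s['eef_rot'])
# arc about the pivot: tool frame pivot at z = tcp_z-48 ahead
L=s['position'][2]-48
for th in (7,14,20):   # turn about tool x
  for sg in (1,-1):
    r=R.from_rotvec([sg*th,0,0],degrees=True);p=np.array([0,0,L]);print(th*sg,(p-r.apply(p)).round(1), (R.from_rotvec(s['eef_rot']).apply(p-r.apply(p))).round(1))
E
```

```text
time_s: 9.93
position: [521.6, -86.8, 88.4]
eef_rot: [-0.035, -3.136, -0.002]
force: [0.8, 0.0, 0.1]
finger_gap: 85.7
grip_force: 0.0
time_s: 10.55
position: [524.2, -89.3, 91.7]
eef_rot: [0.037, 3.14, -0.002]
force: [-1.0, -2.8, 4.5]
finger_gap: 22.3
grip_force: 24.9
[524.24790604 -89.27698507  91.65372627] [ 3.70228628e-02  3.13970166e+00 -2.26469740e-03]
7 [0.  5.3 0.3] [ 0.1  5.3 -0.3]
-7 [ 0.  -5.3  0.3] [-0.1 -5.3 -0.3]
14 [ 0.  10.6  1.3] [ 0.3 10.6 -1.3]
-14 [  0.  -10.6   1.3] [ -0.2 -10.6  -1.3]
20 [ 0.  14.9  2.6] [ 0.4 14.9 -2.7]
-20 [  0.  -14.9   2.6] [ -0.3 -14.9  -2.6]
```

```bash
python3 -m pendant '[{"dp":[0,-3,0.1],"delta_rot":[-4,0,0]},{"dp":[0,-6.1,0.4],"delta_rot":[-8,0,0]},{"dp":[0,-9.1,0.9],"delta_rot":[-12,0,0]},{"dp":[0,-12,1.7],"delta_rot":[-16,0,0]},{"dp":[0,-14.9,2.6],"delta_rot":[-20,0,0]}]'
python3 -m pendant '[{"dp":[0,0,0],"delta_rot":[0,0,0]},{"dp":[0,0,0],"delta_rot":[0,0,0]},{"dp":[0,0,0],"delta_rot":[0,0,0]},{"dp":[0,0,0],"delta_rot":[0,0,0]},{"dp":[0,0,0],"delta_rot":[0,0,0]}]'
python3 -c "
from h import *
shot('scene','s2.png')
i=cv2.imread('pics/s2.png')[150:290,220:400];cv2.imwrite('pics/s2c.png',cv2.resize(i,None,fx=4,fy=4))"
```

```text
time_s: 11.18
position: [524.2, -104.2, 89.5]
eef_rot: [0.036, 3.087, 0.546]
force: [-0.7, -1.8, 4.3]
finger_gap: 22.1
grip_force: 25.5
time_s: 11.8
position: [524.2, -104.3, 89.4]
eef_rot: [0.036, 3.088, 0.542]
force: [-1.5, -2.0, 6.1]
finger_gap: 22.5
grip_force: 25.3
```

View pics/s2c.png

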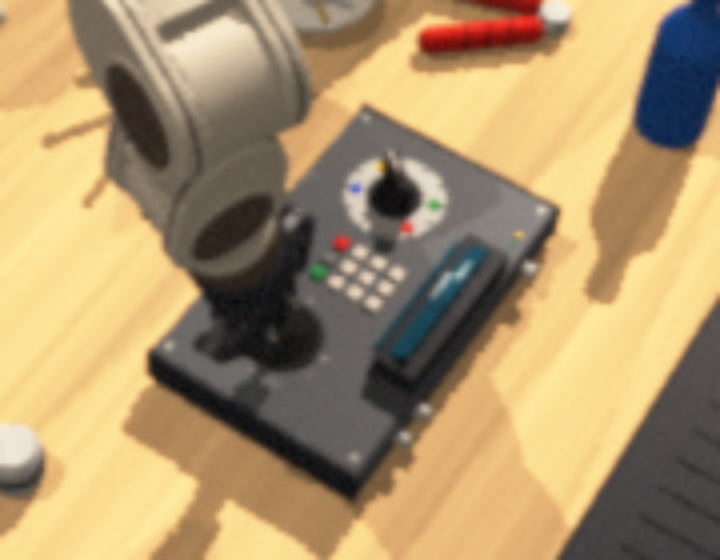

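The gripper holds the stick tilted right (about 0.345 rad), and the pointer at (390,160) in the crop still stands on yellow. I keep holding, then return, release and lift.

```bash
Z='{"dp":[0,0,0],"delta_rot":[0,0,0]}'
python3 -m pendant '[{"dp":[0,0,0],"delta_rot":[0,0,0]},{"dp":[0,0,0],"delta_rot":[0,0,0]},{"dp":[0,0,0],"delta_rot":[0,0,0]},{"dp":[0,0,0],"delta_rot":[0,0,0]},{"dp":[0,0,0],"delta_rot":[0,0,0]}]'|head -1
python3 -m pendant '[{"dp":[0,0,0],"delta_rot":[0,0,0]},{"dp":[0,0,0],"delta_rot":[0,0,0]},{"dp":[0,0,0],"delta_rot":[0,0,0]},{"dp":[0,0,0],"delta_rot":[0,0,0]},{"dp":[0,0,0],"delta_rot":[0,0,0]}]'|head -1
python3 -m pendant '[{"dp":[0,0,0],"delta_rot":[0,0,0]},{"dp":[0,0,0],"delta_rot":[0,0,0]},{"dp":[0,0,0],"delta_rot":[0,0,0]}]'
python3 -c "
from h import *
go(524.2,-89.3,91.5,88.6)"
```

```text
time_s: 12.48
time_s: 13.1
time_s: 13.48
position: [524.2, -104.3, 89.4]
eef_rot: [0.036, 3.088, 0.542]
force: [-1.2, -3.0, 5.9]
finger_gap: 22.4
grip_force: 25.3
dp [ 0.3 14.8  3.1] rot [19.9  0.1  0.1]
```

```bash
python3 -m pendant '[{"dp":[0,3,0.1],"delta_rot":[4,0,0]},{"dp":[0,6.1,0.4],"delta_rot":[8,0,0]},{"dp":[0,9.1,0.9],"delta_rot":[12,0,0]},{"dp":[0,12,1.7],"delta_rot":[16,0,0]},{"dp":[0,14.9,2.6],"delta_rot":[20,0,0]}]'|head -3
python3 -m pendant '[{"dp":[0,0,0],"delta_rot":[0,0,0]},{"dp":[0,0,0],"delta_rot":[0,0,0]},{"dp":[0,0,0],"delta_rot":[0,0,0]},{"dp":[0,0,0],"delta_rot":[0,0,0]},{"dp":[0,0,0],"delta_rot":[0,0,0]}]' 0.9
python3 -m pendant '[{"dp":[0,0,-30],"delta_rot":[0,0,0]},{"dp":[0,0,-60],"delta_rot":[0,0,0]},{"dp":[0,0,-90],"delta_rot":[0,0,0]},{"dp":[0,0,-110],"delta_rot":[0,0,0]},{"dp":[0,0,-110],"delta_rot":[0,0,0]}]'
python3 -c "
from h import *
shot('wrist','w5.png')"
```

```text
time_s: 14.1
position: [524.2, -89.4, 91.6]
eef_rot: [0.037, 3.14, -0.007]
time_s: 14.72
position: [523.6, -88.8, 90.7]
eef_rot: [-0.037, -3.141, -0.0]
force: [0.8, -0.9, 0.0]
finger_gap: 77.0
grip_force: 0.0
time_s: 15.35
position: [524.9, -88.8, 202.6]
eef_rot: [0.036, 3.137, -0.001]
force: [0.4, 0.1, -0.7]
finger_gap: 76.4
grip_force: 0.0
```

View pics/w5.png

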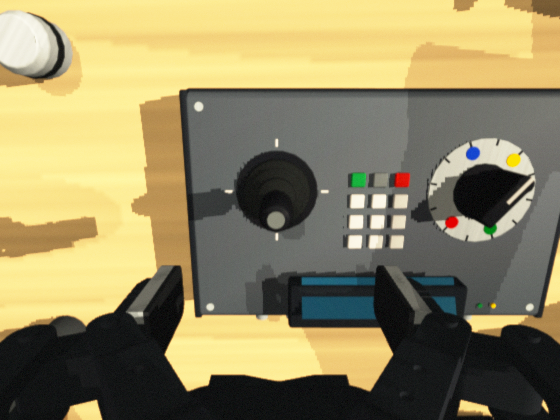

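The stick is upright with its tip at (276,220), clear of the gripper. The pointer line runs (508,204) to (533,181), and I check it by number.

Run:
```python
from h import *
C=cam('wrist');a=cv2.imread('pics/w5.png');hsv=cv2.cvtColor(a,cv2.COLOR_BGR2HSV)
def cen(lo,hi):
    m=cv2.inRange(hsv,lo,hi);r=np.zeros_like(m);r[138:245,425:540]=1;k,l,st,ce=cv2.connectedComponentsWithStats(m*r);return ray(C,ce[1+st[1:,4].argmax()],50)[:2]
y=cen((20,140,110),(35,255,255));r=cen((0,150,80),(8,255,255));d=y-r
e=ray(C,(533,181),86)[:2]-ray(C,(508,204),86)[:2]
print(y,r,[np.degrees(np.arctan2(v[1],v[0])) for v in (d,e)])
```

```text
[498.73475331 100.76747036] [549.92295924  56.38861318] [np.float64(139.07555381523864), np.float64(137.23302529404657)]
```

```bash
python3 -c "
from workcell import robot
print(robot.hand_in())"
```

```text
the job is handed in; nothing more can be done
None
```

I turned the selector clockwise to the yellow dot (about 2° off in the last picture), held the joystick right at about 0.35 rad for over two seconds, let it return upright and handed the job in; the hand-in gave no verdict, and I did not measure the surrounding things again afterwards.

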